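# Gauge a drawer-pull blank with the spring-return feeder

## Task

Check the wooden blank's thickness on the gauging feeder: lay it flat and lengthwise in the channel between the slide and the metal arch, and let go of it. Then, with the slide and not with the gripper, push it right through under the arch by moving the slide to the very end of its travel, and let the slide go there so that it snaps fully home by itself, leaving the blank lying beyond the arch. Leave the cork block, the brush and the wax tin where they are.

Things in the scene. Friction and masses are not known exactly. Their poses are not given: they have to be found in the camera images.
- feeder: Gauging feeder fixed to the table: plywood base 119 x 325 x 12 mm. Frame: origin on the underside below the channel's centre line, z up, channel along y, the slide feeds towards -y. In mm: channel floor z = 12; wooden rails inner faces x = -29 and 29, outer -41 and 41, tops z = 22. Slide's front face at rest: y = 95. Steel rod and spring tube at the +x side: x = 50 to 71, tops z = 25 and 31.
- bay (a point): Centre of the loading bay's floor, 12 mm above the table; axes as the feeder's. Lies at x 0, y 40, z 12 mm in the feeder's frame. The bay is the channel between the slide's front face (55 mm to +y) and the arch (56 mm to -y), 58 mm wide between rails that rise 10 mm above this floor. A blank centred here lies mid-bay.
- arch (a point): Centre of the channel floor under the metal gauge arch; axes as the feeder's. Lies at x 0, y -23, z 12 mm in the feeder's frame. The arch is 14 mm long in y; its opening is 58 mm wide and 36 mm high, its top 49 mm above this floor. Beyond it (-y) the channel runs on to a wooden end stop whose inner face is 122 mm from here and 28 mm high.
- slide_tab (a point): Centre line of the slide's upright steel tab, on its flat rear face (away from the arch), 14 mm below its top edge. Axes as the feeder's; at rest at x 0, y 140, z 72 mm in its frame; moves with the slide. Tab 44 mm wide (x), 12 thick (y), free from z = 38 to 86 above the slide's head (52 wide, 45 long, rear level with the tab). Push this face to -y; behind it lies free space.
- slide (a joint): Travel of the slide in m: 0 = home, 0.135 = end; grows towards the feeder's -y. A spring pulls it home with about 4 N at home and 8 N at the end, plus friction 0.3 N and damping of 12 N per m/s; let go at the end it is home within 0.5 s. At the end its front face is at y = -40 mm in the feeder's frame, 10 mm past the arch, and its tab is still 9 mm short of the arch.
- blank: Loose pale wooden drawer-pull blank, 50 (x) x 90 (y) x 32 (z) mm, about 0.12 kg, two dark screw holes on top and a thin dark line along each long side. Origin: centre of its underside, z up, long axis y. It starts lying flat on the table; either end may lead.
- cork_block: Bystander: brown sanding block, 64 x 110 x 36 mm, long axis y, origin at the centre of its underside, loose on the table. It and the blank may have swapped places.
- dust_brush: Bystander: wooden hand brush, 61 x 154 x 46 mm, long axis y, origin at the centre of its underside, loose.
- wax_tin: Bystander: round dark tin, 67 mm across, 32 mm high, origin at the centre of its underside, loose.

How it is judged:
By the outcome, as a careful person would: the job done as asked, in the order asked, and still so for the second after the job is handed in, with the robot touching nothing.
It also fails if it takes over 45 s, if anything falls off the work surface, if the arm or the gripper's body presses on something with over 40 N, if the wrist force passes 120 N, or if a joint passes its speed limit or range.

## Robot

A 6-joint arm with a two-finger parallel gripper is mounted at the origin on a cart in front of the work surface, level with it; the furniture and walls round the work are solid. World frame = base frame: x ahead of the robot, y to its left, z up, the work surface at z = 0. Lengths are in m, angles in degrees, forces in N, time in s.
With the tool pointing down it reaches from about 0.25 to 0.725 m from the base axis. Payload 9.7 kg.
Tool frame: the origin (TCP) lies midway between the tips of the shut fingers; the grasp point (between the pads) lies 19 mm behind it (bot.pinch_z is the distance from the TCP to the grasp point, in m); z points along the fingers, y is the line along which they close (so a half turn about z gives the same grasp; the last joint's range is limited). The gripper opens to 85 mm and grips with 20 to 120 N. Pads are 22 mm wide; open, the fingers measure 114 mm over their backs; the gripper's body (76 mm by 85 mm) begins 54 mm behind the grasp point. The pads swing forward as they close: fully open they stand 13 mm farther back than shut.
Start: joints at [71.104, 4.979, 10.078, 95.1, 0, 90], TCP at [0.178, 0.52, 0.231] pointing down, gripper open.
Joint ranges: [-179.16, 179.16], [-48.56, 103.87], [-65.8, 70.77], [-126.05, 130.52], [-82.76, 87.17], [-180, 180]. Speed limits (degrees/s): [127.2, 127.2, 147.25, 180, 180, 180].

## Interface

Orientations are given as [roll, pitch, yaw] about the fixed x, y, z axes, in that order (R = Rz(yaw) Ry(pitch) Rx(roll)).
In Python, from workcell import sensors, camera, ticket, bot gives the robot as it stands.
- The arm moves only by the shell command python3 -m handwheel 'ROWS' [FORCE]. ROWS is a JSON object of lists of equal length, an entry for each row: "gripper": the opening, from -1 (shut) to 1 (fully open); "slide": the shift along the tool's x, y, z in mm, a list of three; "yaw": the turn about the tool's z in rad. A call has 1 to 8 rows; each row shifts and turns the commanded pose from where the row before left it, along the tool's axes as they then stand; what a row does not reach is not made up. A row lasts 1/12 s, in which the tool goes at most 41.7 mm and 7.16 degrees, less where a joint would pass 70% of its speed; a pose out of reach is approached as far as the arm can. A call is refused whole if a number of a shift passes 41.7 or a number of a turn 0.125, either way. A call with a gripper value outside its range is refused whole. The fingers move at their own pace and stop on an object; FORCE is the grip in N (left out, the last holds). Time passes only in rows, so rows that do not move let the fingers close. It gives the time, the measured TCP pose, the force, the opening and the grip force at its end, in the units of the state.
- sensors.get_obs(): the state, without advancing time (a new reading comes with each control period).
- camera(name): name is "scene" or "top" or "wrist"; returns a dict with "img" (480x640x3 uint8, red, green, blue), "fx", "fy", "cx", "cy" (pixels), "R" (3x3) and "t" (3): a world point X has camera coordinates R X + t. Camera axes: x right, y down, z forward; pixel columns grow to the right and rows downward; lengths in m; the calibration is good to about 2 mm. The wrist camera is an equidistant fisheye: a pixel r from the principal point sees the ray r / f radians off the axis. A picture is of the moment at which its call begins. There is no depth.
- ticket.job_done(): hands the job in; it is judged then, once.
The state is a dict: "time": time; "q": joint angles; "qd": joint speeds; "joint_efforts": joint torques, N m; "ee_pos": TCP position; "tcp_rot": TCP orientation; "wrist_force": force on the tool from outside, world axes, zero at the start; "torque": the same for the moment, N m; "opening": finger opening in m; "grasp_force": force on a finger pad.
Only numpy, scipy, OpenCV 4.12 (cv2) and the standard library are available. Lean on these libraries where they do the work, as an engineer would, in place of code of your own. Each camera call takes 0.05 s, during which the arm holds its last target. There are 200 camera calls.

## Working session

There is one attempt and no reset: what is moved stays moved. The work goes in short steps, Python scripts to look and compute and a shell command to move; the robot and the scene stay as the last step left them, time stands still between calls to the robot, and variables do not carry over. Pictures are saved under pics/ and viewed, at most 10 in all, crops included, and the job is handed in when it is done.

```bash
mkdir -p pics; ls
python3 - <<'E'
from workcell import sensors,camera,bot
import cv2
print(sensors.get_obs(), bot.pinch_z)
for n in ("top","scene"):
    c=camera(n); cv2.imwrite(f"pics/{n}0.png",c["img"][...,::-1]); print(n,c["fx"],c["cx"],c["cy"],c["R"],c["t"])
E
```

```text
pics
{'time': 0.0, 'q': array([ 7.11021959e+01,  5.00974371e+00,  1.00323322e+01,  9.51012331e+01,
       -2.04071245e-03,  9.00027854e+01]), 'qd': array([ 0.03733895, -0.01242737, -0.05761629,  0.01813079,  0.00561655,
       -0.0378098 ]), 'joint_efforts': array([ 9.10553317e-04, -5.20390821e+01,  4.64800715e+01,  1.62268127e-02,
       -2.44729936e-04,  4.23541053e-06]), 'ee_pos': array([0.17806116, 0.52010779, 0.2305771 ]), 'tcp_rot': array([-1.79921356e+02,  2.04453378e-03,  1.61099413e+02]), 'wrist_force': array([ 0.16361131, -0.57738222,  0.49255301]), 'torque': array([ 0.01544468, -0.00893184, -0.00653533]), 'grasp_force': 0.0, 'opening': 0.08517729868460445} 0.0187
top 487.65514929870193 313.54131163114585 239.15093300995838 [[ 0.02305778 -0.99971771 -0.0057301 ]
 [-0.99737593 -0.02260956 -0.06877547]
 [ 0.0686265   0.00730087 -0.99761571]] [-0.12088553  0.55218043  0.9957368 ]
scene 556.7223525169597 321.64673506045665 236.44316649709842 [[ 7.33189029e-01 -6.80024883e-01 -7.60916887e-05]
 [-3.49640007e-01 -3.76878783e-01 -8.57737867e-01]
 [ 5.83254415e-01  6.28910599e-01 -5.14087294e-01]] [-0.49962013  0.23491498  0.82683715]
```

View pics/top0.png

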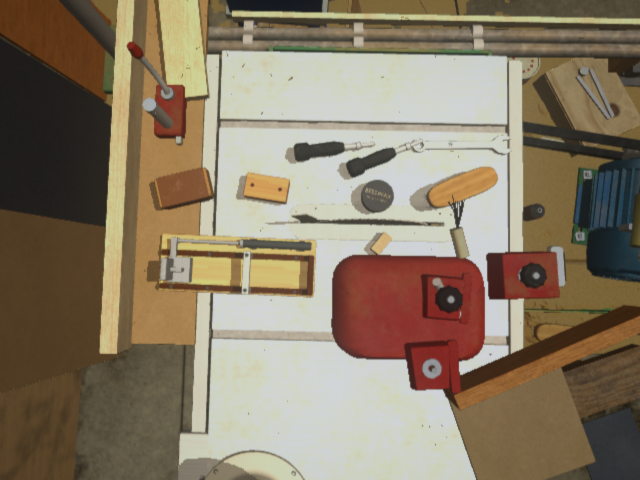

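View pics/scene0.png

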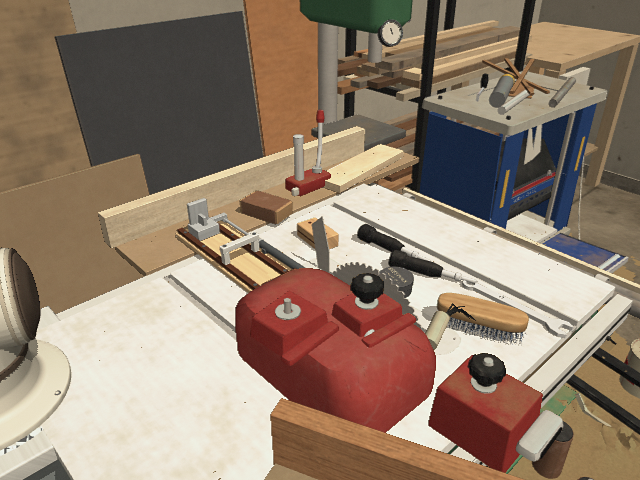

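The top view shows the blank at (267,187), the cork at (183,187) and the feeder at (160–315, 235–297) with its slide tab at about (178,270). The feed direction is image right, which is world -y. Next I'll enlarge this region.

```bash
cat > h.py <<'E'
import numpy as np
def ray(c,u,v):
    d=np.array([(u-c["cx"])/c["fx"],(v-c["cy"])/c["fy"],1.]); R=np.array(c["R"])
    return -R.T@np.array(c["t"]), R.T@d
def onz(c,u,v,z):
    o,d=ray(c,u,v); return o+d*(z-o[2])/d[2]
def proj(c,X):
    p=np.array(c["R"])@np.array(X)+c["t"]; return np.array([c["fx"]*p[0]/p[2]+c["cx"],c["fy"]*p[1]/p[2]+c["cy"]])
E
python3 - <<'E'
from h import *; from workcell import camera; import cv2
c=camera("top"); im=c["img"][...,::-1].copy()
cr=im[155:305,150:330]; cv2.imwrite("pics/crop1.png",cv2.resize(cr,None,fx=4,fy=4,interpolation=cv2.INTER_CUBIC))
hsv=cv2.cvtColor(im,cv2.COLOR_BGR2HSV)
print(hsv[187,267],hsv[182,262],hsv[187,183],hsv[270,220],hsv[200,300])
m=cv2.inRange(hsv,(8,90,120),(25,255,255)); m[:165]=0;m[210:]=0;m[:,:235]=0;m[:,300:]=0
cs,_=cv2.findContours(m,cv2.RETR_EXTERNAL,cv2.CHAIN_APPROX_NONE); k=max(cs,key=cv2.contourArea)
r=cv2.minAreaRect(k); b=cv2.boxPoints(r); print(r,b)
P=np.array([onz(c,u,v,.032) for u,v in b]); print(P.round(4),P.mean(0)); print(np.linalg.norm(np.diff(P,axis=0),axis=1))
E
```

```text
[ 17 146 208] [ 17 147 211] [ 12 150 129] [ 23 118 210] [ 35  28 213]
((266.1486511230469, 187.1081085205078), (44.058921813964844, 23.509050369262695), 9.462323188781738) [[242.4865  195.08107]
 [246.35136 171.89189]
 [289.8108  179.13515]
 [285.94592 202.32433]]
[[ 0.6419  0.0406  0.032 ]
 [ 0.6905  0.0342  0.032 ]
 [ 0.6773 -0.0563  0.032 ]
 [ 0.6288 -0.0496  0.032 ]] [ 0.65961464 -0.0077718   0.032     ]
[0.0490884  0.09150357 0.04900941]
```

View pics/crop1.png

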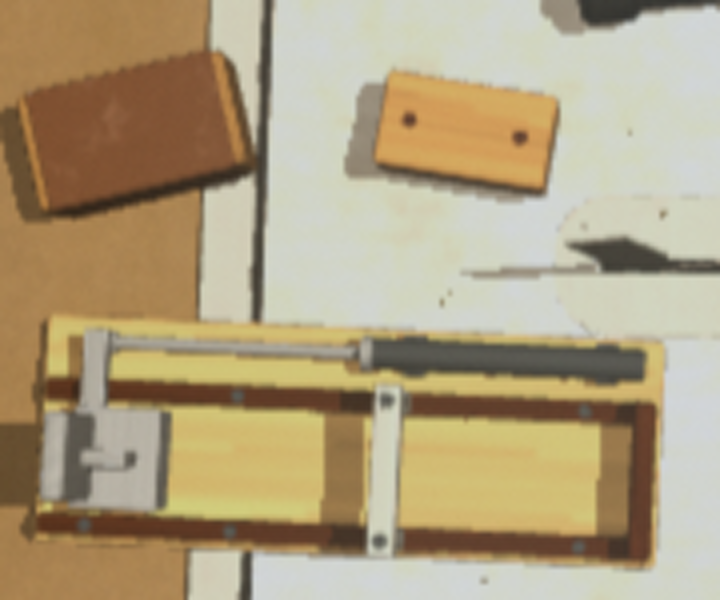

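Run:
```python
from h import *; from workcell import camera; import cv2
c=camera("top"); im=c["img"][...,::-1].copy(); print("cam",ray(c,0,0)[0])
hsv=cv2.cvtColor(im,cv2.COLOR_BGR2HSV)
m=cv2.inRange(hsv,(0,80,30),(16,255,125))
out=[]
for r0,a0,b0 in (("up",(249.5,257.5),None),("lo",(285,294),None)):
    pts=[]
    for u in list(range(182,229))+list(range(258,297)):
        # expected row with slope
        sl=0.035*(u-200); lo,hi=a0[0]+sl-1.5,a0[1]+sl+1.5
        rows=[v for v in range(int(lo),int(hi)+1) if m[v,u]]
        if rows: pts.append((u,np.mean(rows),len(rows)))
    pts=np.array(pts); P=np.array([onz(c,u,v,.022) for u,v,_ in pts])
    k=np.polyfit(P[:,1],P[:,0],1); res=P[:,0]-np.polyval(k,P[:,1]); print(r0,len(pts),pts[:,2].mean(),k,res.std()); out.append(k)
print("rail separation at y=.05,-.05:",[np.polyval(out[0],y)-np.polyval(out[1],y) for y in (.15,0.05,-.05)])
s=np.mean(out,0); print("centre line x=",s,"yaw",-np.degrees(np.arctan(s[0])))
for n,(u,v),z in (("archL",(388,400),.061),("archR",(380,542),.061),("basetl",(50,318),.012),("tr",(663,342),.012),("br",(653,567),.012),("bl",(35,540),.012),("headfront t",(168,412),.038),("headfront b",(162,510),.038),("stop in t",(634,405),.04),("stop in b",(630,560),.04)):
    print(n,onz(c,150+(u+.5)/4-.5,155+(v+.5)/4-.5,z).round(4))
```

```text
cam [ 0.48518489 -0.11563659  1.03064646]
up 86 4.732558139534884 [0.02111227 0.51765023] 0.0005790589214483794
lo 86 4.8604651162790695 [0.02095477 0.44783825] 0.0007302962158738779
rail separation at y=.05,-.05: [np.float64(0.06983560480318468), np.float64(0.06981985552085929), np.float64(0.06980410623853378)]
centre line x= [0.02103352 0.48274424] yaw -1.204954319764368
archL [0.518  0.0239 0.061 ]
archR [0.4476 0.0256 0.061 ]
basetl [0.5586 0.2098 0.012 ]
tr [ 0.5533 -0.1121  0.012 ]
br [ 0.4361 -0.1095  0.012 ]
bl [0.4426 0.2125 0.012 ]
headfront t [0.5101 0.1392 0.038 ]
headfront b [0.4603 0.1402 0.038 ]
stop in t [ 0.519  -0.0982  0.04  ]
stop in b [ 0.4407 -0.098   0.04  ]
```

Both sizes check out: rail centres measure 69.8 mm apart (70 expected) and the blank 49 x 91.5 mm. The blank centre is at (0.660, -0.008), yaw -8.3°. The feeder origin is at about (0.4837, 0.047), yaw -1.2°. I'll move above the blank.

```bash
python3 -m handwheel '{"gripper":[1,1,1,1,1,1,1,1],"slide":[[-35,-19,0],[-35,-19,0],[-35,-19,0],[-35,-19,0],[-35,-19,0],[-35,-19,0],[-35,-19,0],[-35,-19,0]],"yaw":[0,0,0,0,0,0,0,0]}' 40
python3 -m handwheel '{"gripper":[1,1,1,1,1,1,1,1],"slide":[[-35,-19,0],[-35,-19,0],[-35,-19,0],[-35,-19,0],[-35,-19,0],[-35,-19,0],[-35,-19,0],[-35,-19,0]],"yaw":[0,0,0,0,0,0,0,0]}'
python3 -m handwheel '{"gripper":[1,1,1,1,1,1,1,1],"slide":[[0,0,0],[0,0,0],[0,0,0],[0,0,0],[0,0,0],[0,0,0],[0,0,0],[0,0,0]],"yaw":[0.12,0.12,0.12,0.12,0.12,0.12,0.12,0.12]}'
python3 -m handwheel '{"gripper":[1,1,1,1,1],"slide":[[0,0,0],[0,0,0],[0,0,0],[0,0,0],[0,0,0]],"yaw":[0.11,0.11,0.11,0.096,0]}'
python3 - <<'E'
from h import *; from workcell import camera,sensors; import cv2
o=sensors.get_obs(); print(o["q"],o["ee_pos"],o["tcp_rot"])
c=camera("wrist"); im=c["img"]; cv2.imwrite("pics/w1.png",im[...,::-1]); print({k:c[k] for k in c if k!="img"})
E
```

```text
time: 0.87
ee_pos: [0.3947, 0.2842, 0.2313]
tcp_rot: [180.0, 0.0, 161.1]
wrist_force: [0.3, 1.1, -0.1]
opening: 0.0855
grasp_force: 0.0
time: 1.53
ee_pos: [0.6105, 0.0495, 0.2311]
tcp_rot: [180.0, -0.0, 161.1]
wrist_force: [-0.0, 1.8, 0.5]
opening: 0.0853
grasp_force: 0.0
time: 2.2
ee_pos: [0.6094, 0.0514, 0.231]
tcp_rot: [-180.0, -0.0, 105.8]
wrist_force: [0.1, 0.6, -0.4]
opening: 0.0851
grasp_force: 0.0
time: 2.62
ee_pos: [0.6094, 0.0514, 0.231]
tcp_rot: [-180.0, 0.0, 81.4]
wrist_force: [-0.6, 0.5, -0.1]
opening: 0.0853
grasp_force: 0.0
[ 4.82042085e+00  1.37695559e+01  2.00113166e+01  9.62690639e+01
 -1.33938513e-03  1.03375737e+02] [0.60942351 0.05138678 0.23101872] [-1.79973747e+02  7.61927093e-03  8.14446860e+01]
{'fx': 371.64829954431775, 'fy': 371.64829954431775, 'cx': 316.66126979732564, 'cy': 238.33442205146324, 'R': array([[ 9.88788225e-01, -1.49322813e-01, -7.37434604e-04],
       [-1.43524673e-01, -9.51733825e-01,  2.71299454e-01],
       [-4.12130391e-02, -2.68151865e-01, -9.62494708e-01]]), 't': array([-0.59563302,  0.09996289,  0.4178275 ])}
```

View pics/w1.png

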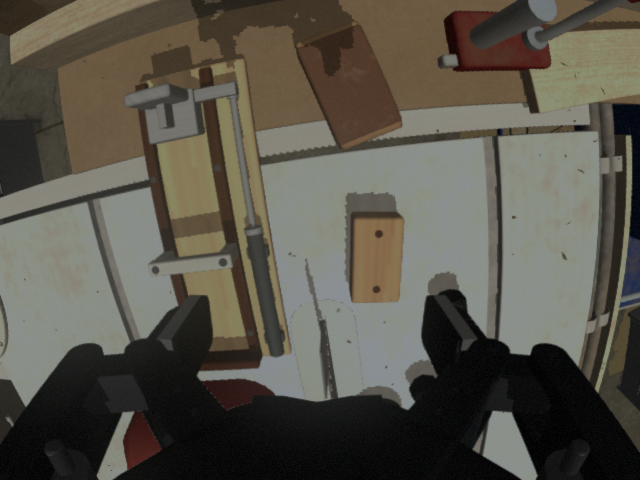

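The wrist view shows the blank at (376,258) with its holes at (379,234) and (376,289), and the feeder at left with its arch screws at about (156,269) and (224,263). I'll cross-check these against the top view.

```bash
cat >> h.py <<'E'
def wonz(c,u,v,z):
    a,b=(u-c["cx"]),(v-c["cy"]); r=np.hypot(a,b); th=r/c["fx"]; d=np.array([a/r*np.sin(th),b/r*np.sin(th),np.cos(th)])
    R=np.array(c["R"]); o=-R.T@np.array(c["t"]); d=R.T@d; return o+d*(z-o[2])/d[2]
E
python3 - <<'E'
from h import *; from workcell import camera
c=camera("wrist"); t=camera("top")
a,b=wonz(c,379,234,.032),wonz(c,376,289,.032); print("holes",a,b,(a+b)/2,np.degrees(np.arctan2(-(a-b)[0],(a-b)[1])))
for q in ((408,119),(519.5,136.5)): print("top holes",onz(t,150+q[0]/4-.4,155+q[1]/4-.4,.032))
for n,u,v,z in (("archL",156,269,.061),("archR",224,263,.061),("tabtopL",127,101,.086),("tabtopR",172,92,.086),("fence near bottom",100,62,0),("fence",100,35,.06)): print(n,wonz(c,u,v,z).round(4))
print("fence top-view edge z .06/.03/0",[onz(t,144,270,z).round(3) for z in (.06,.03,0)])
E
```

```text
holes [0.66611014 0.01844757 0.032     ] [ 0.65779791 -0.03853405  0.032     ] [ 0.66195402 -0.01004324  0.032     ] -8.299520681855832
top holes [0.66466928 0.0225002  0.032     ]
top holes [ 0.65680227 -0.03547439  0.032     ]
archL [0.4498 0.0227 0.061 ]
archR [0.52   0.0198 0.061 ]
tabtopL [0.4688 0.1782 0.086 ]
tabtopR [0.511  0.1751 0.086 ]
fence near bottom [0.3945 0.2511 0.    ]
fence [0.4332 0.2574 0.06  ]
fence top-view edge z .06/.03/0 [array([0.483, 0.227, 0.06 ]), array([0.483, 0.238, 0.03 ]), array([0.483, 0.249, 0.   ])]
```

Both views agree on where the blank lies relative to the arch. I'll descend at about (0.661, -0.008) and grip across the blank's width, with the tips high enough to clear the rails later.

```bash
python3 -m handwheel '{"gripper":[1,1,1,1,1,1,1,1],"slide":[[-25.5,30,0],[-25.5,30,0],[0,0,40],[0,0,40],[0,0,40],[0,0,38],[0,0,30],[0,0,0]],"yaw":[0,0,0,0,0,0,0,0]}'
python3 -m handwheel '{"gripper":[1,1,1],"slide":[[0,0,20],[0,0,10],[0,0,0]],"yaw":[0,0,0]}'
```

```text
time: 3.43
ee_pos: [0.6576, -0.0077, 0.0357]
tcp_rot: [-179.4, 0.1, 81.8]
wrist_force: [-0.7, -0.6, -1.5]
opening: 0.0854
grasp_force: 0.0
time: 3.68
ee_pos: [0.6609, -0.0077, 0.0124]
tcp_rot: [-179.9, 0.0, 81.8]
wrist_force: [-0.4, -0.1, -0.8]
opening: 0.0854
grasp_force: 0.0
```

```bash
python3 -m handwheel '{"gripper":[-1,-1,-1,-1,-1,-1,-1,-1],"slide":[[0,0,0],[0,0,0],[0,0,0],[0,0,0],[0,0,0],[0,0,0],[0,0,0],[0,0,0]],"yaw":[0,0,0,0,0,0,0,0]}' 40
python3 -c "
from workcell import camera;import cv2
c=camera('wrist');cv2.imwrite('pics/w2.png',c['img'][...,::-1])"
```

```text
time: 4.35
ee_pos: [0.6624, -0.0077, 0.0152]
tcp_rot: [179.8, -0.0, 81.7]
wrist_force: [-0.8, 0.2, 5.9]
opening: 0.0491
grasp_force: 42.9
```

View pics/w2.png

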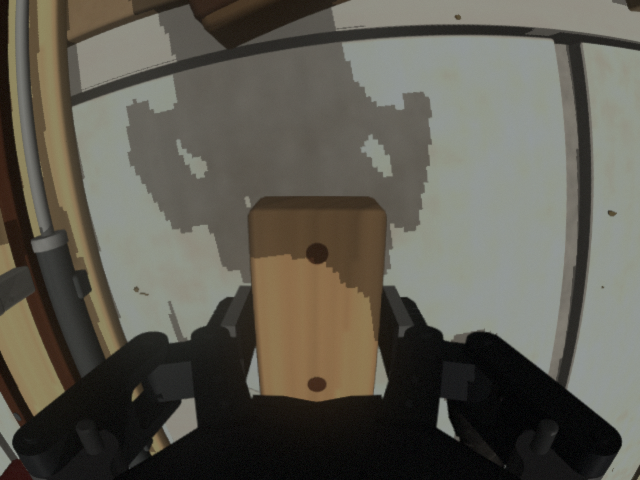

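The blank is held between the pads (opening 49 mm, 43 N), with its holes at (317,253) and (317,384) either side of the pads. I'll lift and turn it to the feeder's yaw.

```bash
python3 -m handwheel '{"gripper":[-1,-1,-1,-1,-1,-1,-1],"slide":[[0,0,-20],[0,0,-35],[0,0,-35],[0,0,-35],[0,0,0],[0,0,0],[0,0,0]],"yaw":[0,0,0,0,-0.06,-0.064,0]}'
```

```text
time: 4.98
ee_pos: [0.6618, -0.0078, 0.1394]
tcp_rot: [179.9, 0.0, 89.0]
wrist_force: [-0.3, -0.4, -2.9]
opening: 0.0488
grasp_force: 42.2
```

```bash
python3 -m handwheel '{"gripper":[-1,-1,-1,-1,-1,-1,-1,-1],"slide":[[18.1,-35.5,0],[18.1,-35.5,0],[18.1,-35.5,0],[18.1,-35.5,0],[18.1,-35.5,0],[0,0,30],[0,0,20],[0,0,0]],"yaw":[0,0,0,0,0,0,0,0]}'
python3 -m handwheel '{"gripper":[-1,-1],"slide":[[0,0,0],[0,0,0]],"yaw":[0,0]}'
python3 -c "
from workcell import camera;import cv2,numpy as np
c=camera('wrist');im=c['img'][...,::-1];cv2.imwrite('pics/w3.png',im);print(c['R'],c['t'])
c=camera('top');cv2.imwrite('pics/t3.png',c['img'][...,::-1])"
```

```text
time: 5.65
ee_pos: [0.4833, 0.0865, 0.0846]
tcp_rot: [-179.7, 0.1, 88.7]
wrist_force: [-0.5, -0.2, -1.4]
opening: 0.0488
grasp_force: 42.4
time: 5.82
ee_pos: [0.4864, 0.0864, 0.0893]
tcp_rot: [180.0, -0.0, 88.7]
wrist_force: [0.3, 1.2, -1.5]
opening: 0.0492
grasp_force: 42.4
[[ 9.99740960e-01 -2.27568484e-02  3.72791597e-04]
 [-2.20059832e-02 -9.62314193e-01  2.71048208e-01]
 [-5.80946034e-03 -2.70986199e-01 -9.62565702e-01]] [-0.48510679  0.09577155  0.26876546]
```

View pics/w3.png

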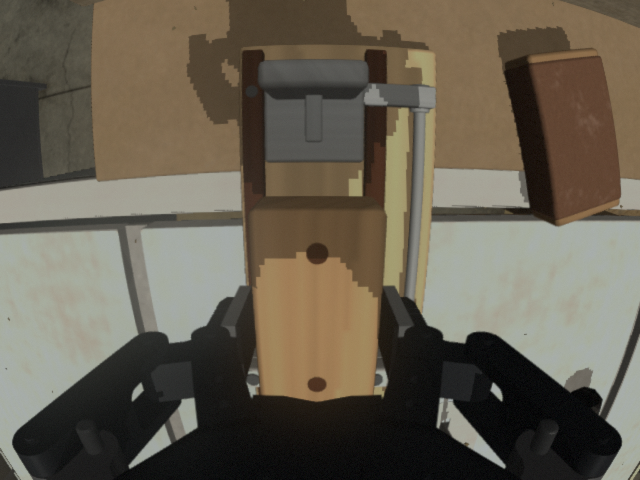

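The wrist view shows the blank over the bay, the slide head's front edge at row 161 (columns 266–364), and the rails' inner edges at about columns 265 and 365 near row 185. I'll check the alignment numerically.

Run:
```python
from h import *; from workcell import camera,sensors
import cv2
c=camera("wrist"); o=sensors.get_obs(); print(o["ee_pos"],o["tcp_rot"])
im=c["img"].astype(int)
for r in (178,188): print(r,[(u,tuple(im[r,u])) for u in list(range(242,272,3))+list(range(358,392,3))])
for n,u,v,z in (("headL",266,161,.038),("headR",364,161,.038),("holeN",317,253,.0665),("holeF",317,384,.0665+0.0395),("blanktopL",248,207,.106),("blanktopR",385,207,.106),("holeN",317,253,.106)): print(n,wonz(c,u,v,z).round(4))
```

```text
[0.48679997 0.08635725 0.08945171] [ 1.79918445e+02 -1.79443330e-02  8.87465397e+01]
178 [(242, (np.int64(117), np.int64(98), np.int64(72))), (245, (np.int64(53), np.int64(43), np.int64(34))), (248, (np.int64(55), np.int64(42), np.int64(34))), (251, (np.int64(57), np.int64(43), np.int64(35))), (254, (np.int64(54), np.int64(40), np.int64(32))), (257, (np.int64(56), np.int64(43), np.int64(35))), (260, (np.int64(53), np.int64(39), np.int64(32))), (263, (np.int64(45), np.int64(36), np.int64(28))), (266, (np.int64(114), np.int64(96), np.int64(70))), (269, (np.int64(117), np.int64(99), np.int64(72))), (358, (np.int64(161), np.int64(152), np.int64(110))), (361, (np.int64(109), np.int64(93), np.int64(67))), (364, (np.int64(38), np.int64(31), np.int64(23))), (367, (np.int64(48), np.int64(35), np.int64(24))), (370, (np.int64(63), np.int64(43), np.int64(32))), (373, (np.int64(70), np.int64(45), np.int64(31))), (376, (np.int64(72), np.int64(48), np.int64(32))), (379, (np.int64(74), np.int64(49), np.int64(34))), (382, (np.int64(70), np.int64(44), np.int64(29))), (385, (np.int64(149), np.int64(140
[... 781 characters left out ...]
(33), np.int64(23))), (367, (np.int64(70), np.int64(46), np.int64(32))), (370, (np.int64(69), np.int64(47), np.int64(33))), (373, (np.int64(72), np.int64(48), np.int64(33))), (376, (np.int64(74), np.int64(49), np.int64(34))), (379, (np.int64(75), np.int64(51), np.int64(37))), (382, (np.int64(68), np.int64(45), np.int64(29))), (385, (np.int64(160), np.int64(153), np.int64(110))), (388, (np.int64(165), np.int64(157), np.int64(113))), (391, (np.int64(164), np.int64(157), np.int64(114)))]
headL [0.4623 0.1418 0.038 ]
headR [0.5138 0.1406 0.038 ]
holeN [0.4881 0.0998 0.0665]
holeF [0.487  0.0539 0.106 ]
blanktopL [0.4644 0.1301 0.106 ]
blanktopR [0.5126 0.129  0.106 ]
holeN [0.4883 0.1127 0.106 ]
```

Alignment is within about 1 mm in x and 2 mm in y. I'll lower it.

```bash
python3 -m handwheel '{"gripper":[-1,-1,-1,-1,-1,-1],"slide":[[1,-0.5,20],[1,0,20],[0,0,12],[0,0,6],[0,0,0],[0,0,0]],"yaw":[0,0,0,0,0,0]}'
python3 -m handwheel '{"gripper":[-1,-1,-1],"slide":[[0,0,3],[0,0,0],[0,0,0]],"yaw":[0,0,0]}'
```

```text
time: 6.47
ee_pos: [0.4858, 0.0884, 0.0309]
tcp_rot: [180.0, -0.0, 88.8]
wrist_force: [0.3, 0.4, -0.3]
opening: 0.049
grasp_force: 42.4
time: 6.72
ee_pos: [0.4858, 0.0885, 0.0278]
tcp_rot: [180.0, -0.0, 88.8]
wrist_force: [0.1, 0.3, -2.3]
opening: 0.0495
grasp_force: 42.4
```

```bash
python3 -m handwheel '{"gripper":[-1,-1],"slide":[[0,0,1],[0,0,0]],"yaw":[0,0]}'
python3 -m handwheel '{"gripper":[0.42,0.42,0.42,0.42,0.42,0.42,0.42,0.42],"slide":[[0,0,0],[0,0,0],[0,0,0],[0,0,-3],[0,0,-15],[0,0,-25],[0,0,-35],[0,0,-35]],"yaw":[0,0,0,0,0,0,0,0]}'
python3 -m handwheel '{"gripper":[-1,-1,-1,-1],"slide":[[0,0,-15],[0,0,0],[0,0,0],[0,0,0]],"yaw":[0,0,0,0]}'
python3 -c "
from workcell import camera;import cv2
c=camera('wrist');cv2.imwrite('pics/w4.png',c['img'][...,::-1])"
```

```text
time: 6.88
ee_pos: [0.4859, 0.0885, 0.0271]
tcp_rot: [179.9, -0.0, 88.8]
wrist_force: [-2.1, 0.4, 3.3]
opening: 0.0491
grasp_force: 43.2
time: 7.55
ee_pos: [0.4847, 0.0883, 0.1401]
tcp_rot: [-179.9, 0.0, 88.8]
wrist_force: [0.9, 0.5, 0.6]
opening: 0.061
grasp_force: 0.0
time: 7.88
ee_pos: [0.4851, 0.0884, 0.1533]
tcp_rot: [-179.9, 0.0, 88.8]
wrist_force: [0.4, -0.2, -0.8]
opening: 0.0125
grasp_force: 0.0
```

View pics/w4.png

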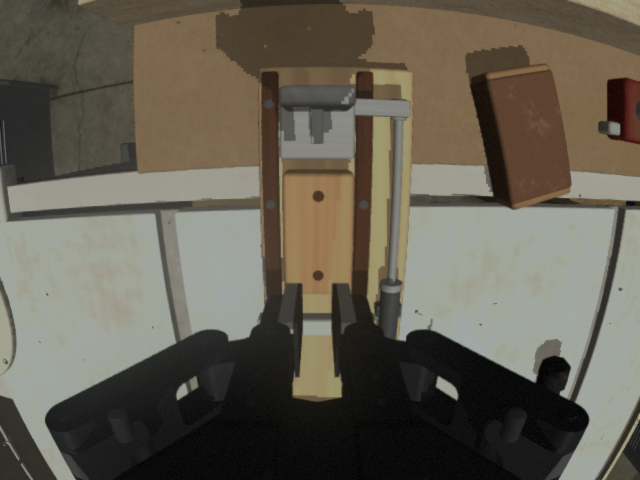

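The blank lies flat and straight in the channel, at (318,235) with holes at (318,196) and (318,275), and there is a small gap to the slide head. The near face of the fence is at y≈0.25, so the shut fingers fit behind the tab at y≈0.207.

```bash
python3 -m handwheel '{"gripper":[-1,-1,-1,-1,-1,-1],"slide":[[39.5,0.5,0],[39.5,0.5,0],[39.5,0.5,0],[0,0,0],[0,0,0],[0,0,0]],"yaw":[0,0,0,0,0,0]}'
python3 -c "
from workcell import camera;import cv2
c=camera('wrist');cv2.imwrite('pics/w5.png',c['img'][...,::-1])
c=camera('scene');cv2.imwrite('pics/s5.png',cv2.resize(c['img'][150:310,120:330,::-1],None,fx=3.5,fy=3.5))"
```

```text
time: 8.43
ee_pos: [0.4889, 0.2066, 0.1531]
tcp_rot: [-179.9, 0.1, 88.8]
wrist_force: [0.1, -0.3, -0.5]
opening: -0.0003
grasp_force: 0.0
```

View pics/s5.png

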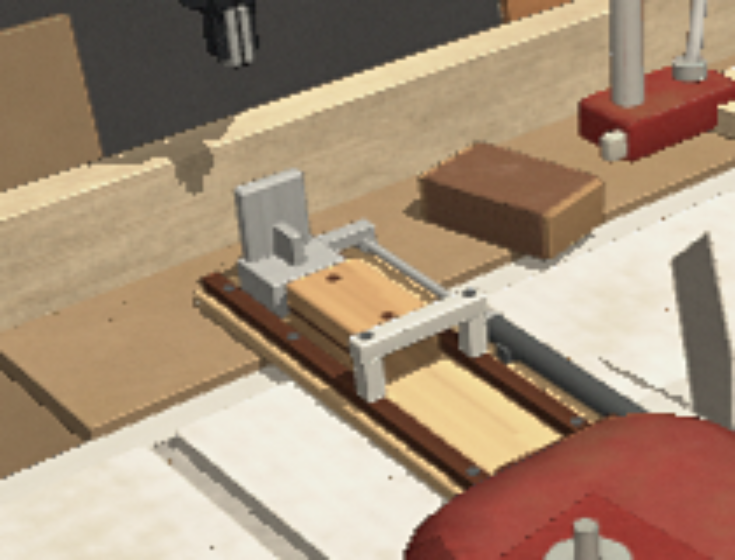

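In the scene view the blank lies flat in the bay between slide and arch at crop (350,300). The shut fingertips are at crop (238,50), above the space behind the tab. I'll descend there and make gentle contact.

```bash
python3 -m handwheel '{"gripper":[-1,-1,-1,-1,-1,-1],"slide":[[0,0,35],[0,0,35],[0,0,23],[0,0,0],[-5,0,0],[0,0,0]],"yaw":[0,0,0,0,0,0]}' 40
```

```text
time: 9.03
ee_pos: [0.4901, 0.2009, 0.0631]
tcp_rot: [179.9, -0.0, 88.7]
wrist_force: [1.4, -0.1, 0.8]
opening: -0.0001
grasp_force: 0.0
```

```bash
python3 -m handwheel '{"gripper":[-1,-1,-1,-1,-1,-1,-1,-1],"slide":[[-4,0,0],[-8,0,0],[-10,0,0],[-10,0,0],[-10,0,0],[-10,0,0],[-10,0,0],[-10,0,0]],"yaw":[0,0,0,0,0,0,0,0]}'
python3 -m handwheel '{"gripper":[-1,-1,-1,-1,-1,-1,-1,-1],"slide":[[-10,0,0],[-10,0,0],[-10,0,0],[-8,0,0],[-6,0,0],[-6,0,0],[-4,0,0],[0,0,0]],"yaw":[0,0,0,0,0,0,0,0]}'
```

```text
time: 9.7
ee_pos: [0.489, 0.1306, 0.0636]
tcp_rot: [179.8, -0.2, 88.8]
wrist_force: [-0.7, 9.5, 4.3]
opening: 0.0004
grasp_force: 4.2
time: 10.37
ee_pos: [0.4878, 0.0762, 0.0635]
tcp_rot: [179.8, -0.2, 88.8]
wrist_force: [-0.8, 7.5, 3.8]
opening: -0.0003
grasp_force: 3.6
```

```bash
python3 -m handwheel '{"gripper":[-1,-1,-1,-1],"slide":[[-5,0,0],[-4,0,0],[-2,0,0],[0,0,0]],"yaw":[0,0,0,0]}'
python3 -m handwheel '{"gripper":[-1,-1,-1],"slide":[[-2,0,0],[0,0,0],[0,0,0]],"yaw":[0,0,0]}'
```

```text
time: 10.7
ee_pos: [0.4875, 0.0655, 0.0635]
tcp_rot: [179.8, -0.2, 88.8]
wrist_force: [-1.0, 7.6, 4.6]
opening: -0.0
grasp_force: 3.8
time: 10.95
ee_pos: [0.4875, 0.0637, 0.0635]
tcp_rot: [179.8, -0.2, 88.8]
wrist_force: [0.4, 7.9, 4.1]
opening: -0.0
grasp_force: 3.8
```

```bash
python3 -m handwheel '{"gripper":[-1,-1,-1],"slide":[[-2,0,0],[0,0,0],[0,0,0]],"yaw":[0,0,0]}'
python3 -m handwheel '{"gripper":[-1,-1,-1],"slide":[[-1.5,0,0],[0,0,0],[0,0,0]],"yaw":[0,0,0]}'
```

```text
time: 11.2
ee_pos: [0.4875, 0.0626, 0.0636]
tcp_rot: [179.8, -0.3, 88.9]
wrist_force: [-0.6, 12.9, 4.3]
opening: 0.0001
grasp_force: 6.3
time: 11.45
ee_pos: [0.4875, 0.0625, 0.0636]
tcp_rot: [179.8, -0.5, 88.9]
wrist_force: [-0.6, 21.3, 4.0]
opening: -0.0004
grasp_force: 10.6
```

The slide is at its end stop: the force rises to 21 N with no more motion. I'll ease off slightly, then lift straight up so that the tab slips free.

```bash
python3 -m handwheel '{"gripper":[-1,-1,-1,-1,-1,-1,-1,-1],"slide":[[1.5,0,0],[0,0,-38],[0,0,-38],[0,0,-38],[0,0,0],[0,0,0],[0,0,0],[0,0,0]],"yaw":[0,0,0,0,0,0,0,0]}'
python3 -m handwheel '{"gripper":[-1,-1,-1,-1],"slide":[[0,0,-20],[0,0,0],[0,0,0],[0,0,0]],"yaw":[0,0,0,0]}'
python3 - <<'E'
from workcell import camera;import cv2,numpy as np
from h import *
a=camera('top');b=camera('scene')
A=cv2.resize(a['img'][155:305,150:330,::-1],(560,467),interpolation=cv2.INTER_CUBIC);cv2.imwrite('pics/t6.png',A)
cv2.imwrite('pics/s6.png',cv2.resize(b['img'][150:310,120:330,::-1],None,fx=3.5,fy=3.5))
E
```

```text
time: 12.12
ee_pos: [0.486, 0.0606, 0.1747]
tcp_rot: [-179.9, 0.0, 88.8]
wrist_force: [-0.2, -0.1, -0.6]
opening: 0.0003
grasp_force: 0.0
time: 12.45
ee_pos: [0.4861, 0.0608, 0.1942]
tcp_rot: [-179.9, 0.0, 88.8]
wrist_force: [0.3, 0.6, -0.3]
opening: 0.0
grasp_force: 0.0
```

View pics/t6.png

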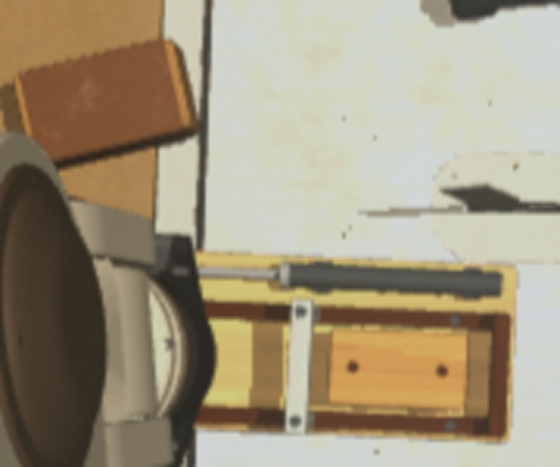

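View pics/s6.png

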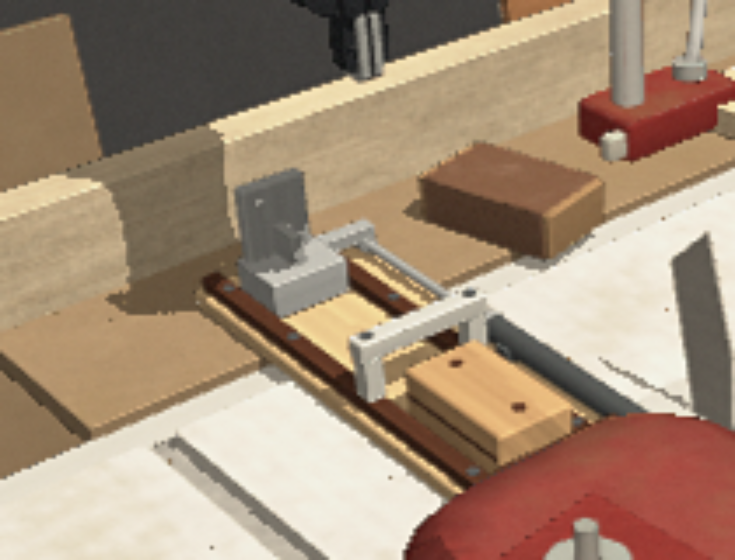

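The blank lies flat beyond the arch at top crop (398,368), clear of it. The slide tab is back at the same pixels as at rest, scene crop (270,215). The cork hasn't moved, and the arm is clear and not touching anything.

```bash
python3 -c "
from workcell import ticket; print(ticket.job_done())"
```

```text
the job is handed in; nothing more can be done
None
```

The blank went right through under the arch, pushed by the slide to its end stop, and lies flat beyond it. The slide snapped home by itself, the cork, brush and tin were never touched, and the job is handed in at about 12.6 s.

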